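# Set the washer's selector and hold its lid open for loading

### The job

Turn the selector knob of the built-in top-loading washer until its line points at the round dot. Then lift the lid with the fingers (it has a bar handle) to 50 degrees from closed and keep holding it there, steady, for someone to load the drum: the job finishes while you are still holding the lid, which falls shut if let go. Never let the lid drop, and leave the things standing around the washer alone.

Things in the scene. Friction and masses are not known exactly. Their poses are not given: they have to be found in the camera images.
- washer: Fixed white upper part of a washer built into the counter, 300 (x) by 420 (y) mm, flat deck 95 mm above the counter, thin metal flange at its foot. Origin: footprint centre at counter height; x points from the front edge (robot's side, x = -150 mm) to the rear, y left, z up. The lid covers its left part; the selector stands on its right part at x = -40, y = -140 mm.
- selector (a joint): Selector knob angle in rad, grows clockwise seen from above. Five click-in positions: 0, 0.524, 1.047, 1.571, 2.094, with stops at both ends. At 0 its line points to the washer's -x (front), at 1.571 to its +y (the lid), where the round dot is on the deck; the others have narrow ticks. Let go, it snaps to the nearest position; about 0.06 N m turns it over a click.
- selector_grip (a point): On the knob's vertical axis, 31 mm above the deck: height to grip. Black disc, 64 mm diameter, 8 mm high, with an upright grip bar 56 mm long, 14 mm thick, its top 41 mm above the deck. The white line on the bar's top runs from the centre to the end that points. The point turns with the knob; its -x axis points along the line.
- lid (a joint): Lid angle in rad: 0 closed (lying flat on the deck), grows as the front edge rises, stop at 1.4; 50 degrees = 0.873. About 0.35 kg (varies by some 30 percent); nothing keeps it up, it falls shut by its weight from any angle.
- lid_handle (a point): Middle of the lid's handle: a round steel bar 12 mm thick, 110 mm long along the washer's y, on two arms that run out of the lid's front edge in its plane. The bar's axis is 50 mm in front of the lid's and deck's front edge, free all around, 102 mm above the counter when closed, 280 mm from the hinge. Moves with the lid.
- lid_hinge (a point): Middle of the lid's hinge line, which runs along the washer's y axis at the lid's rear edge, 96 mm above the counter. The lid is a white panel 230 mm from hinge to front edge, 240 mm wide and 14 mm thick, with a dark round window; it lies above this line.
- detergent: Loose white detergent bottle, 76 mm diameter, 160 mm high, on the counter right of the washer. Origin: centre of its underside. Leave alone.
- pegjar: Loose glass jar, 84 mm diameter, 100 mm high, on the counter left of the washer. Origin: centre of its underside. Leave alone.
- dosecup: Loose white dosing cup, 56 mm diameter, 50 mm high, on the deck behind the selector. Origin: centre of its underside. Leave alone.
- brush: Loose small flat brush with a wooden handle, 170 mm long, about 20 mm high, lying on the counter in front of the washer's right part. Origin: under its middle; x along its length. Leave alone.

How it is judged:
On the way, in this order (a step that is already met when the one before it is completed fails the run):
1. the selector rests at the round dot while the lid is still closed (value of joint selector between 1.42 and 1.72 rad and value of joint lid below 0.1 rad), for 0.2 s.
2. the lid is being lifted by the gripper (value of joint selector between 1.42 and 1.72 rad and value of joint lid above 0.3 rad and contact force between the fingers and lid above 0.3 N), for 0.1 s.
At the end, for the whole second after the job is handed in: The selector is at the round dot (within 0.15 rad of 1.571); the lid stands still at 50 degrees from closed, within 8 degrees, held by the gripper's fingers (contact over 0.3 N) and by nothing else; the bystanders are within 30 mm of where they were (value of joint selector between 1.42 and 1.72 rad and value of joint lid between 0.733 and 1.013 rad and velocity of joint lid between -0.1 and 0.1 rad/s and contact force between the fingers and lid above 0.3 N and contact force between lid and detergent below 0.1 N and contact force between lid and pegjar below 0.1 N and contact force between lid and dosecup below 0.1 N and contact force between lid and brush below 0.1 N and distance of each of detergent, pegjar, dosecup, brush from where it was at the start of the episode below 0.03 m); the arm keeps its last pose, push and grip.
It fails at once if the lid drops (closes faster than 2.5 rad/s) (velocity of joint lid below -2.5 rad/s).
It fails at once if a bystander object is moved by more than 30 mm or tipped (distance of any of detergent, pegjar, dosecup, brush from where it was at the start of the episode above 0.03 m or angle between any of detergent, pegjar, dosecup, brush's own z axis and vertical above 0.5 rad).
It also fails if it takes over 72 s, if anything falls off the work surface, if the arm or the gripper's body presses on something with over 40 N, if the wrist force passes 120 N, or if a joint passes its speed limit or range.

### The arm

A 6-joint arm with a two-finger parallel gripper is mounted at the origin on the work surface. World frame = base frame: x ahead of the robot, y to its left, z up, the work surface at z = 0. Lengths are in m, angles in rad, forces in N, time in s.
With the tool pointing down it reaches from about 0.4 to 0.825 m from the base axis. Payload 7 kg.
Tool frame: the origin (TCP) lies on the centre line of the jaws, within the pads' length; the fingertips stand 25 mm ahead of it and the grasp point (between the pads) lies 6 mm ahead of it; z points along the fingers, y is the line along which they close (so a half turn about z gives the same grasp; the last joint's range is limited). The gripper opens to 88 mm and grips with 3 to 60 N. Pads are 19 mm wide; open, the fingers measure 130 mm over their backs; the gripper's body (78 mm by 193 mm) begins 47 mm behind the grasp point.
Start: joints at [1.476, 0.359, 0.012, 0, -1.224, -0.288], TCP at [0.252, 0.626, 0.252] pointing down, gripper open.
Joint ranges: [-3.07, 3.07], [-1.43, 2.12], [-1.02, 1.25], [-3.03, 1.67], [-3.05, -0], [-3.03, 3.03]. Speed limits (rad/s): [2.39, 2.39, 3.01, 3.14, 3.14, 3.14].

### API

Orientations are given as a rotation vector (axis times angle).
In Python, from cell import env, imaging, ticket gives the robot as it stands.
- The arm moves only by the tool arm_command, never from a script. Its argument "series" is one flat list of numbers, 7 for each row, row after row: the turn, a rotation vector about the tool's x, y, z in units of 0.08 rad (1.0 is 0.08 rad), then the shift along the tool's x, y, z in units of 0.03 m (1.0 is 0.03 m), then the opening, from 0 (shut) to 1 (fully open). A call has 1 to 20 rows; each row shifts and turns the commanded pose from where the row before left it, along the tool's axes as they then stand; what a row does not reach is not made up. A row lasts 1/12 s, in which the tool goes at most 41.7 mm and 7.16 degrees, less where a joint would pass 70% of its speed; a pose out of reach is approached as far as the arm can. A call with a number of a shift or a turn outside -1 to 1 is refused whole. A call with a gripper value outside its range is refused whole. The fingers move at their own pace and stop on an object; "squeeze" is the grip in N (left out, the last holds). Time passes only in rows, so rows that do not move let the fingers close. It gives the time, the measured TCP pose, the force, the opening and the grip force at its end, in the units of the state.
- env.get_state(): the state, without advancing time (a new reading comes with each control period).
- imaging.grab_frame(name): name is "scene" or "side" or "wrist"; returns (picture, depth): 420x560x3 uint8, red, green, blue; 420x560 float32, m along the optical axis (not along the pixel's ray), 0 where there is no reading.
- imaging.calibration(name): a dict with "mtx" (3x3 intrinsics, pixels), "R" (3x3) and "t" (3): a world point X has camera coordinates R X + t. Camera axes: x right, y down, z forward; pixel columns grow to the right and rows downward; lengths in m; the calibration is good to about 2 mm. A picture is of the moment at which its call begins: read the wrist's pose just before it. calibration takes no time and is no camera call; for the wrist camera it gives the pose at the moment of the call.
- ticket.hand_in(): hands the job in; it is judged then, once.
The state is a dict: "t": time; "q": joint angles; "dq": joint speeds; "effort": joint torques, N m; "ee_pos": TCP position; "tool_rot": TCP orientation; "wrist_force": force on the tool from outside, world axes, zero at the start; "wrist_torque": the same for the moment, N m; "finger_gap": opening from 0.0 (shut) to 1.0 (fully open); "grasp_force": force on a finger pad.
Only numpy, scipy, OpenCV 4.12 (cv2) and the standard library are available. Lean on these libraries where they do the work, as an engineer would, in place of code of your own. Each camera call takes 0.05 s, during which the arm holds its last target. There are 200 camera calls.

## Working session

There is one attempt and no reset: what is moved stays moved. The work goes in short steps, Python scripts to look and compute and a tool call to move; the robot and the scene stay as the last step left them, time stands still between calls to the robot, and variables do not carry over. Pictures are saved under pics/ and viewed, at most 10 in all, crops included, and the job is handed in when it is done.

Besides the shell and the picture viewer there is one more tool, called after "Call:" by a JSON object that holds its "fn" and its "kwargs", one argument or row to a line. arm_command: Moves the arm, as the interface text tells. Its arguments: {"type":"object","properties":{"series":{"type":"array"},"squeeze":{"type":"number"}},"required":["series"]}

```bash
mkdir -p pics; ls; cat > h.py <<'E'
import numpy as np, cv2
from scipy.spatial.transform import Rotation as R
from cell import env, imaging, ticket
def grab(n,fn=None):
    c=imaging.calibration(n); p,d=imaging.grab_frame(n)
    if fn: cv2.imwrite('pics/'+fn,p[:,:,::-1])
    return p,d,c
def ray(c,u,v):
    M=np.array(c['mtx']);Rm=np.array(c['R']);t=np.array(c['t']).ravel()
    o=-Rm.T@t; d=Rm.T@np.linalg.solve(M,[u,v,1.]); return o,d
def onplane(c,u,v,z):
    o,d=ray(c,u,v); return o+d*(z-o[2])/d[2]
def pt(c,u,v,D):
    o,d=ray(c,u,v); return o+d*D   # d has unit cam z
def cloud(c,D):
    M=np.array(c['mtx']);Rm=np.array(c['R']);t=np.array(c['t']).ravel()
    v,u=np.mgrid[:D.shape[0],:D.shape[1]]
    k=np.stack([u,v,np.ones_like(u)],-1)@np.linalg.inv(M).T*D[...,None]
    return (k-t)@Rm
E
python3 - <<'E'
from h import *
for n in('scene','side'):
    p,d,c=grab(n,n+'0.png'); np.savez('pics/'+n+'0.npz',p=p,d=d,mtx=c['mtx'],R=c['R'],t=c['t'])
    print(n,-np.array(c['R']).T@np.array(c['t']).ravel())
a=np.hstack([cv2.imread('pics/scene0.png'),cv2.imread('pics/side0.png')])
s=env.get_state();print(s)
E
```

```text
pics
scene [1.25490924 0.60380069 0.83356598]
side [0.22145124 0.5015416  0.86641637]
{'t': 0.1, 'q': array([ 1.47608378e+00,  3.59328398e-01,  1.11788354e-02, -2.86997543e-04,
       -1.22407356e+00, -2.88121817e-01]), 'dq': array([ 0.00060548, -0.0028424 ,  0.00087323,  0.00227467, -0.00048171,
       -0.00145177]), 'effort': array([-7.89879505e-04, -5.84162092e+01,  2.93751007e+01,  7.01555461e+00,
        1.01270154e-02, -5.08091250e-05]), 'ee_pos': array([0.25201537, 0.62578546, 0.25072406]), 'tool_rot': array([ 3.08276438e+00, -5.97564699e-01, -2.05406023e-04]), 'wrist_force': array([ 0.21438944, -0.09438697,  0.40182588]), 'wrist_torque': array([ 0.01892836,  0.05766888, -0.02614256]), 'grasp_force': 0.0, 'finger_gap': 1.0013665942573442}
```

View pics/scene0.png

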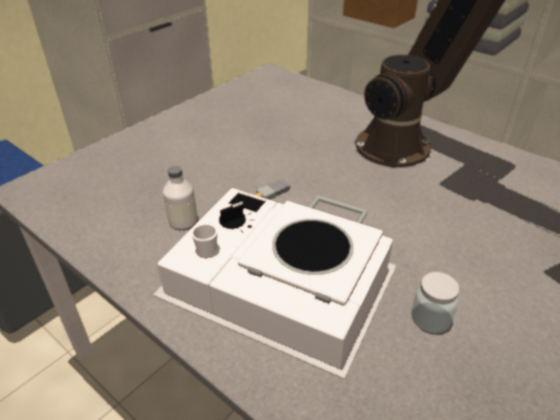

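View pics/side0.png

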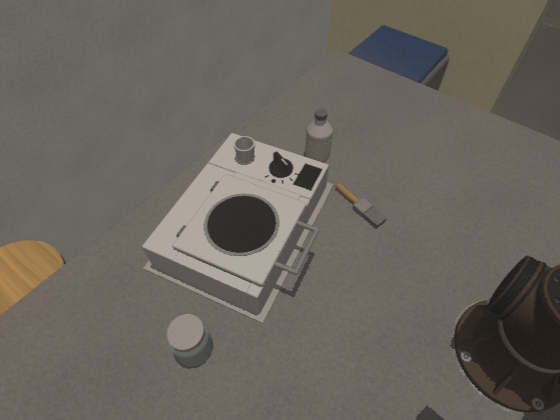

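The scene view shows the washer centre near (280,270), with the knob at (232,215). In the side view the lid is at (240,225), the handle bar near (305,250), the knob at (282,165), the dot and ticks around (280,180), the brush at (362,205), the bottle at (320,140) and the jar at (190,340).

```bash
cat > m.py <<'E'
from h import *
pts=[]
for n in('scene','side'):
    z=np.load(f'pics/{n}0.npz'); D=z['d']; P=cloud(z,D); ok=(D>0)&(P[...,0]>.1)&(P[...,0]<1.1)
    pts.append(P[ok])
    Q=pts[-1]; print(n,'counter z',np.median(Q[abs(Q[:,2])<.015][:,2]))
res=.002; o=np.array([0,0])
for k,n in((0,'scene'),(1,'side')):
    Q=pts[k]; s=Q[(Q[:,2]>.085)&(Q[:,2]<.12)]
    g=np.zeros((600,600),np.uint8); ij=np.round((s[:,:2]-o)/res).astype(int); m=((ij>=0)&(ij<600)).all(1); g[ij[m,1],ij[m,0]]=255
    g=cv2.morphologyEx(g,cv2.MORPH_CLOSE,np.ones((9,9))); g=cv2.morphologyEx(g,cv2.MORPH_OPEN,np.ones((25,25)))
    c=max(cv2.findContours(g,0,2)[0],key=cv2.contourArea)
    (x,y),(w,h),a=cv2.minAreaRect(c.astype(np.float32)); print(n,'rect',x*res,y*res,w*res,h*res,a)
    d=s[(s[:,2]<.1)]; print('deck z',np.median(d[:,2]))
z=np.load('pics/side0.npz'); p=z['p'][:,:,::-1]
cv2.imwrite('pics/c1.png',cv2.resize(p[120:310,140:400],None,fx=3,fy=3,interpolation=cv2.INTER_CUBIC))
E
python3 m.py
```

```text
scene counter z 0.0016399555673382896
side counter z 0.00012289243418891108
scene rect 0.663763427734375 0.13539505004882812 0.3086197204589844 0.34677618408203126 13.182964324951172
deck z 0.09633348524568003
side rect 0.6603723754882813 0.13552835083007814 0.30889892578125 0.3451193237304688 13.038657188415527
deck z 0.0951550664096864
```

View pics/c1.png

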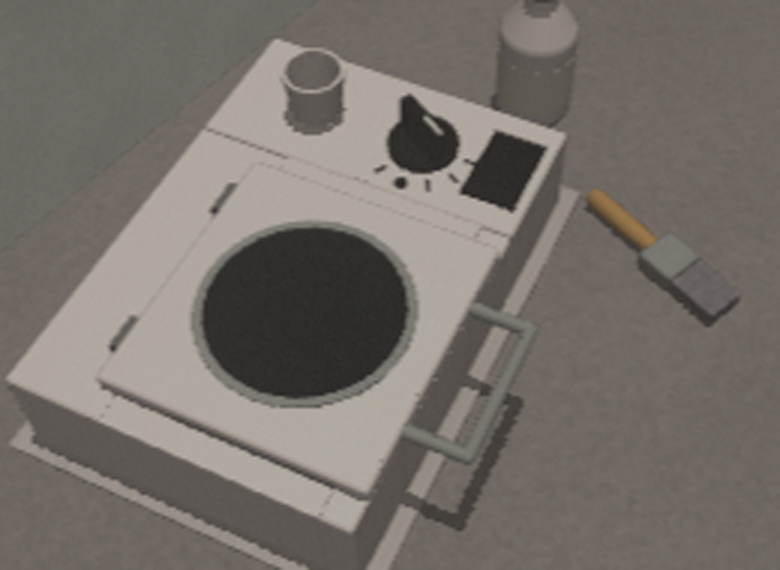

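The crop shows the deck corners, the black dot at crop (400,183) with ticks round it, and the white line pointing lower right, towards the 0 tick at (468,162). The handle bar runs from crop (530,328) to (467,455).

```bash
cat > m2.py <<'E'
from h import *
z=np.load('pics/side0.npz')
f=lambda u,v,h: onplane(z,140+u/3,120+v/3,h)[:2]
rr,fr,rl,fl=[f(*a,.095) for a in((277,40),(565,135),(10,380),(355,528))]
print('corners',rr,fr,rl,fl); ctr=(rr+fr+rl+fl)/4
yaw=[np.arctan2(*(a-b)[::-1]) for a,b in((rr,fr),(rl,fl))]+[np.arctan2(*(a-b)[::-1])-np.pi/2 for a,b in((rl,rr),(fl,fr))]
print('len',np.linalg.norm(rr-fr),np.linalg.norm(rl-fl),np.linalg.norm(rl-rr),np.linalg.norm(fl-fr)); print('ctr',ctr,'yaw deg',np.degrees(yaw))
y=np.mean(yaw); W=np.array([[np.cos(y),-np.sin(y)],[np.sin(y),np.cos(y)]])
loc=lambda p:(W.T@(p-ctr)).round(4)
k=ctr+W@[-.04,-.14]; print('knob',k)
for n,a in dict(lineA=(424,116,.136),lineB=(441,135,.136),barend=(405,100,.136),dot=(400,183,.095),tick0=(468,162,.095),tick4=(380,170,.095),hA=(530,328,.102),hB=(467,453,.102)).items():
    q=f(*a); print(n,q.round(4),loc(q),'rel knob',loc(q)-[-.04,-.14])
# handle, knob from clouds
for n in('scene','side'):
    zz=np.load(f'pics/{n}0.npz'); P=cloud(zz,zz['d'])[zz['d']>0]
    L=(P[:,:2]-ctr)@W; 
    m=(L[:,0]<-.18)&(L[:,0]>-.22)&(abs(L[:,1])<.2)&(P[:,2]>.08)&(P[:,2]<.125); print(n,'handle',m.sum(),L[m].min(0),L[m].max(0),L[m].mean(0),P[m,2].max())
    m=(np.hypot(L[:,0]+.04,L[:,1]+.14)<.05)&(P[:,2]>.12)&(P[:,2]<.15); print(n,'bar',m.sum(),L[m].min(0),L[m].max(0),L[m].mean(0))
    for nm,ax in(('rear',0),):
        m=(P[:,2]>.088)&(P[:,2]<.1)&(abs(L[:,0])<.25)&(abs(L[:,1])<.25); print(n,'deck ext',np.percentile(L[m],[.3,99.7],axis=0))
E
python3 m2.py
```

```text
corners [ 0.85913929 -0.06824205] [ 0.57421577 -0.13450128] [0.76480147 0.33415602] [0.4797216  0.26482402]
len 0.2925264011236038 0.2933896021505128 0.41330840207377545 0.4103533223115312
ctr [0.66946953 0.09905918] yaw deg [13.0915017  13.66907715 13.19408943 13.31327219]
knob [ 0.66279246 -0.04638984]
lineA [ 0.6626 -0.0453] [-0.0399 -0.1389] rel knob [0.0001 0.0011]
lineB [ 0.6377 -0.0368] [-0.0622 -0.1249] rel knob [-0.0222  0.0151]
barend [ 0.6873 -0.0501] [-0.017  -0.1493] rel knob [ 0.023  -0.0093]
dot [ 0.6546 -0.0011] [-0.0376 -0.0941] rel knob [0.0024 0.0459]
tick0 [ 0.6229 -0.0562] [-0.0811 -0.1404] rel knob [-0.0411 -0.0004]
tick4 [ 0.6776 -0.002 ] [-0.0154 -0.1002] rel knob [0.0246 0.0398]
hA [0.4777 0.0566] [-0.1964  0.0028] rel knob [-0.1564  0.1428]
hB [0.4511 0.173 ] [-0.1955  0.1223] rel knob [-0.1555  0.2623]
scene handle 277 [-0.20115057 -0.00104664] [-0.18023534  0.13056729] [-0.1923017   0.06667837] 0.11333432936939733
scene bar 224 [-0.06084123 -0.15780734] [-0.00988054 -0.11993643] [-0.03315482 -0.1382394 ]
scene deck ext [[-0.14333184 -0.20842427]
 [ 0.15470368  0.20897943]]
side handle 326 [-0.20317634 -0.00044799] [-0.18017421  0.13023423] [-0.19559252  0.06962693] 0.11152551311051534
side bar 137 [-0.06362815 -0.15775086] [-0.01332071 -0.12127222] [-0.03993074 -0.1369809 ]
side deck ext [[-0.14716979 -0.20956334]
 [ 0.15144813  0.20872816]]
```

Call:
{"fn": "arm_command", "kwargs": {
  "series": [0, 0, 0, 0.85, 0.62, 0, 0.55, 0, 0, 0, 0.85, 0.62, 0, 0.55, 0, 0, 0, 0.85, 0.62, 0, 0.55, 0, 0, 0, 0.85, 0.62, 0, 0.55, 0, 0, 0, 0.85, 0.62, 0, 0.55, 0, 0, 0, 0.85, 0.62, 0, 0.55, 0, 0, 0, 0.85, 0.62, 0, 0.55, 0, 0, 0, 0.85, 0.62, 0, 0.55, 0, 0, 0, 0.85, 0.62, 0, 0.55, 0, 0, 0, 0.85, 0.62, 0, 0.55, 0, 0, 0, 0.85, 0.62, 0, 0.55, 0, 0, 0, 0.85, 0.62, 0, 0.55, 0, 0, 0, 0.85, 0.62, 0, 0.55, 0, 0, 0, 0.85, 0.62, 0, 0.55, 0, 0, 0, 0.85, 0.62, 0, 0.55, 0, 0, 0, 0.85, 0.62, 0, 0.55, 0, 0, 0, 0.85, 0.62, 0, 0.55, 0, 0, 0, 0.85, 0.62, 0, 0.55, 0, 0, 0, 0.85, 0.62, 0, 0.55, 0, 0, 0, 0, 0, 0, 0.55],
  "squeeze": 25
}}

```text
t: 1.77
ee_pos: [0.5712, 0.1135, 0.2509]
tool_rot: [3.082, -0.602, -0.001]
wrist_force: [-0.2, 0.9, -0.6]
finger_gap: 0.553
grasp_force: 0.0
```

```bash
cat > go.py <<'E'
from h import *
import sys
def go(x,y,z,yawdeg,wrist=None):
    s=env.get_state(); Rt=R.from_rotvec(s['tool_rot']); th=np.radians(yawdeg)
    T=R.from_matrix(np.array([[np.cos(th),np.sin(th),0],[np.sin(th),-np.cos(th),0],[0,0,-1]]))
    print('t',s['t'],'pos',s['ee_pos'].round(4),'yaw',np.degrees(np.arctan2(*Rt.as_matrix()[1::-1,0])).round(2),'gap',round(s['finger_gap'],3),'gf',round(s['grasp_force'],2),'F',s['wrist_force'].round(2))
    print('shift units',(Rt.inv().apply(np.array([x,y,z])-s['ee_pos'])/.03).round(3),'turn units',((Rt.inv()*T).as_rotvec()/.08).round(3))
if __name__=='__main__':
    if len(sys.argv)>5:
        grab('wrist',sys.argv[5])
    go(*map(float,sys.argv[1:5]))
E
python3 go.py .664 -.046 .135 -16.7 w1.png
```

```text
t 1.8167 pos [0.5703 0.115  0.2508] yaw -22.14 gap 0.551 gf 0.0 F [ 0.23  0.04 -0.84]
shift units [4.919 3.788 3.86 ] turn units [ 0.014  0.011 -1.187]
```

View pics/w1.png

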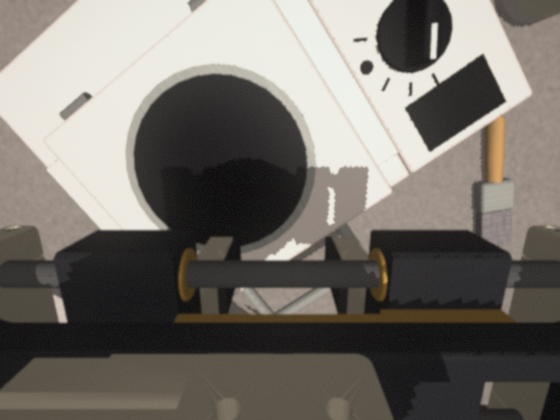

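The wrist view shows the knob disc at (414,33), its white line at (434,25)-(432,58), the dot at (367,67) and the cup out of frame. I'll move above the knob and check from there.

Call:
{"fn": "arm_command", "kwargs": {
  "series": [0, 0, -0.2, 0.82, 0.63, 0, 0.55, 0, 0, -0.2, 0.82, 0.63, 0, 0.55, 0, 0, -0.2, 0.82, 0.63, 0, 0.55, 0, 0, -0.2, 0.82, 0.63, 0, 0.55, 0, 0, -0.2, 0.82, 0.63, 0, 0.55, 0, 0, -0.2, 0.82, 0.63, 0, 0.55, 0, 0, 0, 0, 0, 0, 0.55, 0, 0, 0, 0, 0, 0, 0.55, 0, 0, 0, 0, 0, 0, 0.55]
}}

```text
t: 2.57
ee_pos: [0.67, -0.0385, 0.251]
tool_rot: [3.109, -0.449, -0.002]
wrist_force: [1.3, 0.2, 0.6]
finger_gap: 0.55
grasp_force: 0.0
```

```bash
python3 go.py .664 -.046 .135 -16.7 w2.png
```

```text
t 2.6167 pos [ 0.67   -0.0381  0.2513] yaw -16.4 gap 0.552 gf 0.0 F [ 0.55  0.1  -0.53]
shift units [-0.113  0.309  3.877] turn units [0.001 0.008 0.066]
```

View pics/w2.png

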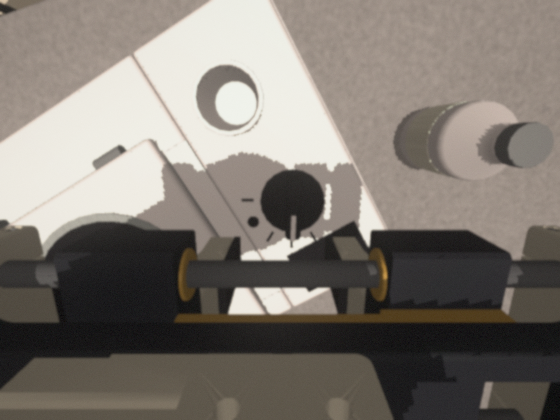

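The wrist view shows the knob disc centre at (292,201) and its line from (293,216) to (291,248), along the finger plane. The cup at (230,98) and bottle at (470,140) are clear of the fingers.

```bash
python3 - <<'E'
from h import *
c=imaging.calibration('wrist')
a=onplane(c,293,216,.136);b=onplane(c,291,248,.136);print('line',a,b,np.degrees(np.arctan2(*(b-a)[1::-1])))
print('disc',onplane(c,292.5,200.5,.103),'dot',onplane(c,253,222,.095))
print('cup',onplane(c,230,97,.145),'bottle',onplane(c,523,145,.16))
E
```

```text
line [ 0.66237473 -0.043318    0.136     ] [ 0.63379009 -0.03332083  0.136     ] 160.72326716159805
disc [ 0.66791209 -0.04555167  0.103     ] dot [ 6.55499729e-01 -4.03355250e-07  9.50000000e-02]
cup [ 0.76990032 -0.02351304  0.145     ] bottle [ 0.67438673 -0.2239357   0.16      ]
```

Call:
{"fn": "arm_command", "kwargs": {
  "series": [0, 0, 0, -0.08, 0.29, 0, 0.55, 0, 0, 0, 0, 0, 0.5, 0.55, 0, 0, 0, 0, 0, 0.6, 0.55, 0, 0, 0, 0, 0, 0.6, 0.55, 0, 0, 0, 0, 0, 0.6, 0.55, 0, 0, 0, 0, 0, 0.6, 0.55, 0, 0, 0, 0, 0, 0.5, 0.55, 0, 0, 0, 0, 0, 0.47, 0.55, 0, 0, 0, 0, 0, 0, 0.55, 0, 0, 0, 0, 0, 0, 0.1, 0, 0, 0, 0, 0, 0, 0.1, 0, 0, 0, 0, 0, 0, 0, 0, 0, 0, 0, 0, 0, 0, 0, 0, 0, 0, 0, 0, 0],
  "squeeze": 25
}}

```text
t: 3.78
ee_pos: [0.666, -0.0466, 0.1365]
tool_rot: [-3.109, 0.449, -0.002]
wrist_force: [-0.7, -0.3, -0.3]
finger_gap: 0.233
grasp_force: 0.0
```

```bash
python3 go.py .665 -.0455 .135 -76.7
```

```text
t 3.7833 pos [ 0.666  -0.0466  0.1365] yaw -16.43 gap 0.233 gf 0.0 F [-0.66 -0.34 -0.34]
shift units [-0.043 -0.026  0.048] turn units [-1.600e-02 -1.100e-02  1.315e+01]
```

Call:
{"fn": "arm_command", "kwargs": {
  "series": [0, 0, 0, 0, 0, 0, 0, 0, 0, 0, 0, 0, 0, 0, 0, 0, 0, 0, 0, 0, 0, 0, 0, 0, 0, 0, 0, 0, 0, 0, 0, 0, 0, 0, 0]
}}

```text
t: 4.2
ee_pos: [0.6658, -0.0472, 0.1361]
tool_rot: [3.109, -0.449, 0.001]
wrist_force: [-1.3, -3.5, 5.5]
finger_gap: 0.157
grasp_force: 25.0
```

Call:
{"fn": "arm_command", "kwargs": {
  "series": [0, 0, 0.7, 0, 0, 0, 0, 0, 0, 0.7, 0, 0, 0, 0, 0, 0, 0.7, 0, 0, 0, 0, 0, 0, 0.7, 0, 0, 0, 0, 0, 0, 0.7, 0, 0, 0, 0, 0, 0, 0.7, 0, 0, 0, 0, 0, 0, 0.7, 0, 0, 0, 0, 0, 0, 0.7, 0, 0, 0, 0, 0, 0, 0.7, 0, 0, 0, 0, 0, 0, 0.7, 0, 0, 0, 0, 0, 0, 0.7, 0, 0, 0, 0, 0, 0, 0.7, 0, 0, 0, 0, 0, 0, 0.7, 0, 0, 0, 0, 0, 0, 0.7, 0, 0, 0, 0, 0, 0, 0.7, 0, 0, 0, 0, 0, 0, 0.7, 0, 0, 0, 0, 0, 0, 0.7, 0, 0, 0, 0, 0, 0, 0.7, 0, 0, 0, 0, 0, 0, 0.5, 0, 0, 0, 0, 0, 0, 0, 0, 0, 0, 0]
}}

```text
t: 5.87
ee_pos: [0.6664, -0.0466, 0.1362]
tool_rot: [-2.465, 1.946, -0.002]
wrist_force: [0.4, -0.6, 5.3]
finger_gap: 0.154
grasp_force: 25.0
```

```bash
python3 go.py .665 -.0455 .135 -76.7
```

```text
t 5.8667 pos [ 0.6664 -0.0466  0.1362] yaw -76.57 gap 0.154 gf 24.95 F [ 0.43 -0.62  5.27]
shift units [-0.047  0.037  0.038] turn units [-0.022 -0.003  0.028]
```

Gripped at 13.6 mm and turned 60°. Next I open, rise and check with a picture.

Call:
{"fn": "arm_command", "kwargs": {
  "series": [0, 0, 0, 0, 0, 0, 0.5, 0, 0, 0, 0, 0, 0, 0.5, 0, 0, 0, 0, 0, 0, 0.5, 0, 0, 0, 0, 0, 0, 0.5, 0, 0, 0, 0, 0, 0, 0.5, 0, 0, 0, 0, 0, -0.5, 0.5, 0, 0, 0, 0, 0, -0.7, 0.5, 0, 0, 0, 0, 0, -0.7, 0.5, 0, 0, 0, 0, 0, -0.7, 0.5, 0, 0, 0, 0, 0, -0.7, 0.5, 0, 0, 0, 0, 0, -0.5, 0.5, 0, 0, 0, 0, 0, 0, 0.5, 0, 0, 0, 0, 0, 0, 0.5]
}}

```text
t: 6.95
ee_pos: [0.666, -0.0466, 0.2504]
tool_rot: [-2.466, 1.943, -0.002]
wrist_force: [0.0, 0.8, -1.1]
finger_gap: 0.501
grasp_force: 0.0
```

```bash
python3 - <<'E'
from h import *
p,d,c=grab('wrist'); q,d2,c2=grab('side')
a=cv2.resize(q[130:330,200:400],(420,420),interpolation=cv2.INTER_CUBIC)
b=cv2.resize(p,(380,285)); b=cv2.copyMakeBorder(b,0,135,0,0,cv2.BORDER_CONSTANT)
cv2.imwrite('pics/chk.png',np.hstack([a,b])[:,:,::-1])
E
python3 go.py .4625 .1165 .11 -76.7
```

```text
t 7.05 pos [ 0.6652 -0.0466  0.2486] yaw -76.48 gap 0.501 gf 0.0 F [ 0.09 -0.28  0.06]
shift units [-6.864  5.291  4.629] turn units [0.015 0.006 0.048]
```

View pics/chk.png

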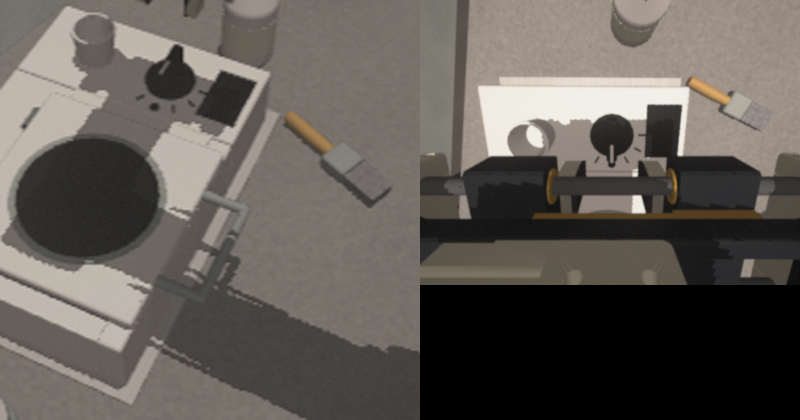

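The line on the knob now points at the dot in both views, about (155,105) and (611,160). Next is the handle.

Call:
{"fn": "arm_command", "kwargs": {
  "series": [0, 0, 0, -0.69, 0.53, 0, 0.35, 0, 0, 0, -0.69, 0.53, 0, 0.35, 0, 0, 0, -0.69, 0.53, 0, 0.35, 0, 0, 0, -0.69, 0.53, 0, 0.35, 0, 0, 0, -0.69, 0.53, 0, 0.35, 0, 0, 0, -0.69, 0.53, 0, 0.35, 0, 0, 0, -0.69, 0.53, 0, 0.35, 0, 0, 0, -0.69, 0.53, 0, 0.35, 0, 0, 0, -0.69, 0.53, 0, 0.35, 0, 0, 0, -0.69, 0.53, 0, 0.35, 0, 0, 0, 0, 0, 0, 0.35, 0, 0, 0, 0, 0, 0, 0.35]
}}

```text
t: 8.05
ee_pos: [0.4617, 0.1179, 0.2491]
tool_rot: [2.469, -1.941, -0.0]
wrist_force: [0.9, 0.5, 0.4]
finger_gap: 0.347
grasp_force: 0.0
```

```bash
python3 go.py .463 .1165 .107 -76.7
```

```text
t 8.05 pos [0.4617 0.1179 0.2491] yaw -76.34 gap 0.347 gf 0.0 F [0.9  0.49 0.41]
shift units [ 0.056 -0.035  4.735] turn units [ 0.007 -0.001  0.079]
```

Call:
{"fn": "arm_command", "kwargs": {
  "series": [0, 0, 0.08, 0.05, -0.03, 0.5, 0.35, 0, 0, 0, 0, 0, 0.6, 0.35, 0, 0, 0, 0, 0, 0.6, 0.35, 0, 0, 0, 0, 0, 0.6, 0.35, 0, 0, 0, 0, 0, 0.6, 0.35, 0, 0, 0, 0, 0, 0.5, 0.35, 0, 0, 0, 0, 0, 0.4, 0.35, 0, 0, 0, 0, 0, 0.4, 0.35, 0, 0, 0, 0, 0, 0.3, 0.35, 0, 0, 0, 0, 0, 0.2, 0.35, 0, 0, 0, 0, 0, 0, 0.35],
  "squeeze": 20
}}

```text
t: 8.97
ee_pos: [0.4635, 0.1154, 0.107]
tool_rot: [2.458, -1.952, -0.001]
wrist_force: [-0.4, 0.2, -0.3]
finger_gap: 0.348
grasp_force: 0.0
```

Call:
{"fn": "arm_command", "kwargs": {
  "series": [0, 0, 0, 0, 0, 0, 0, 0, 0, 0, 0, 0, 0, 0, 0, 0, 0, 0, 0, 0, 0, 0, 0, 0, 0, 0, 0, 0, 0, 0, 0, 0, 0, 0, 0, 0, 0, 0, 0, 0, 0, 0]
}}

```text
t: 9.47
ee_pos: [0.464, 0.1163, 0.109]
tool_rot: [-2.461, 1.952, -0.0]
wrist_force: [-2.9, -0.3, 5.0]
finger_gap: 0.127
grasp_force: 20.0
```

```bash
python3 go.py .463 .1165 .107 -76.7
```

```text
t 9.4667 pos [0.464  0.1163 0.109 ] yaw -76.83 gap 0.127 gf 20.0 F [-2.85 -0.31  5.01]
shift units [-0.014  0.032  0.067] turn units [-0.01   0.004 -0.029]
```

Call:
{"fn": "arm_command", "kwargs": {
  "series": [0, 0, 0, 0, -0.018, -0.27, 0, 0, 0, 0, 0, -0.018, -0.27, 0, 0, 0, 0, 0, -0.018, -0.27, 0, 0, 0, 0, 0, -0.041, -0.268, 0, 0, 0, 0, 0, -0.041, -0.268, 0, 0, 0, 0, 0, -0.041, -0.268, 0, 0, 0, 0, 0, -0.064, -0.264, 0, 0, 0, 0, 0, -0.064, -0.264, 0, 0, 0, 0, 0, -0.064, -0.264, 0, 0, 0, 0, 0, -0.087, -0.257, 0, 0, 0, 0, 0, -0.087, -0.257, 0, 0, 0, 0, 0, -0.087, -0.257, 0]
}}

```text
t: 10.47
ee_pos: [0.4821, 0.1204, 0.2043]
tool_rot: [2.461, -1.952, -0.001]
wrist_force: [-3.1, 2.2, -1.3]
finger_gap: 0.132
grasp_force: 20.0
```

```bash
python3 go.py .4815 .12 .204 -76.7
```

```text
t 10.4667 pos [0.4821 0.1204 0.2043] yaw -76.85 gap 0.132 gf 20.0 F [-3.13  2.15 -1.3 ]
shift units [0.009 0.022 0.01 ] turn units [ 0.012  0.001 -0.033]
```

Still gripped and the forces are low, so I'll continue the arc.

Call:
{"fn": "arm_command", "kwargs": {
  "series": [0, 0, 0, 0, -0.109, -0.249, 0, 0, 0, 0, 0, -0.109, -0.249, 0, 0, 0, 0, 0, -0.109, -0.249, 0, 0, 0, 0, 0, -0.13, -0.238, 0, 0, 0, 0, 0, -0.13, -0.238, 0, 0, 0, 0, 0, -0.13, -0.238, 0, 0, 0, 0, 0, -0.151, -0.226, 0, 0, 0, 0, 0, -0.151, -0.226, 0, 0, 0, 0, 0, -0.151, -0.226, 0, 0, 0, 0, 0, -0.17, -0.212, 0, 0, 0, 0, 0, -0.17, -0.212, 0, 0, 0, 0, 0, -0.17, -0.212, 0, 0, 0, 0, 0, -0.188, -0.196, 0, 0, 0, 0, 0, -0.188, -0.196, 0, 0, 0, 0, 0, -0.188, -0.196, 0]
}}

```text
t: 11.72
ee_pos: [0.5461, 0.1353, 0.3064]
tool_rot: [2.46, -1.95, -0.003]
wrist_force: [-14.5, 2.8, 11.4]
finger_gap: 0.126
grasp_force: 20.0
```

Call:
{"fn": "arm_command", "kwargs": {
  "series": [0, 0, 0, 0, -0.204, -0.179, 0, 0, 0, 0, 0, -0.204, -0.179, 0, 0, 0, 0, 0, -0.204, -0.179, 0, 0, 0, 0, 0, 0, 0, 0, 0, 0, 0, 0, 0, 0, 0, 0, 0, 0, 0, 0, 0, 0]
}}

```text
t: 12.22
ee_pos: [0.5647, 0.1394, 0.3233]
tool_rot: [2.461, -1.951, -0.0]
wrist_force: [-13.8, 1.8, 12.9]
finger_gap: 0.13
grasp_force: 20.0
```

```bash
python3 - <<'E'
from h import *
p,d,c=grab('scene'); q,d2,c2=grab('side')
cv2.imwrite('pics/end.png',np.hstack([cv2.resize(p[100:400,100:500],(400,300)),cv2.resize(q[80:380,100:500],(400,300))])[:,:,::-1])
ctr=np.array([.672,.0995]);y=np.radians(13.3);W=np.array([[np.cos(y),-np.sin(y)],[np.sin(y),np.cos(y)]])
for P,D in((cloud(c,d),d),(cloud(c2,d2),d2)):
    P=P[D>0];L=(P[:,:2]-ctr)@W
    m=(L[:,1]>-.03)&(L[:,1]<.17)&(L[:,0]>-.06)&(L[:,0]<.06)&(P[:,2]>.13)&(P[:,2]<.29)
    if m.sum()>50: print('lid slope deg',m.sum(),np.degrees(np.arctan(-np.polyfit(L[m,0],P[m,2],1)[0])))
E
python3 go.py .566 .14 .321 -76.7
```

```text
lid slope deg 8936 48.81704912902522
lid slope deg 1501 48.6595816052443
t 12.3167 pos [0.5646 0.1394 0.3232] yaw -76.81 gap 0.127 gf 20.0 F [-12.58   1.64  13.5 ]
shift units [-0.008 -0.048  0.075] turn units [ 0.007 -0.004 -0.025]
```

View pics/end.png

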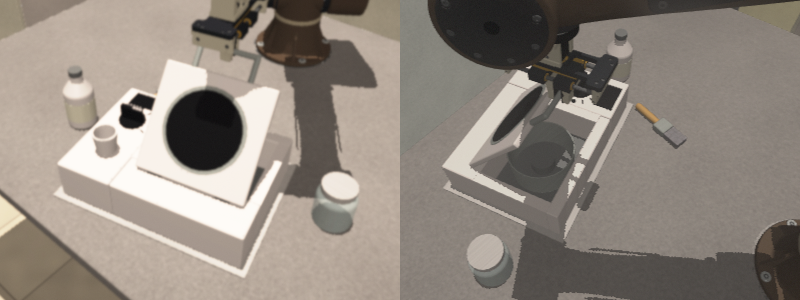

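Both views show the lid held at about 48.7°, with nothing disturbed. There is some radial preload, so I'll ease it slightly and check that it stays steady.

Call:
{"fn": "arm_command", "kwargs": {
  "series": [0, 0, 0, 0, 0.02, -0.03, 0, 0, 0, 0, 0, 0.02, -0.03, 0, 0, 0, 0, 0, 0, 0, 0, 0, 0, 0, 0, 0, 0, 0, 0, 0, 0, 0, 0, 0, 0, 0, 0, 0, 0, 0, 0, 0, 0, 0, 0, 0, 0, 0, 0, 0, 0, 0, 0, 0, 0, 0, 0, 0, 0, 0, 0, 0, 0, 0, 0, 0, 0, 0, 0, 0]
}}

```text
t: 13.15
ee_pos: [0.5643, 0.1394, 0.3231]
tool_rot: [2.461, -1.952, -0.0]
wrist_force: [-6.5, 1.2, 4.6]
finger_gap: 0.129
grasp_force: 20.0
```

```bash
python3 - <<'E'
from h import *
ctr=np.array([.672,.0995]);y=np.radians(13.3);W=np.array([[np.cos(y),-np.sin(y)],[np.sin(y),np.cos(y)]])
for i in range(3):
    p,D,c=grab('scene');P=cloud(c,D)[D>0];L=(P[:,:2]-ctr)@W
    m=(L[:,1]>-.03)&(L[:,1]<.17)&(abs(L[:,0])<.06)&(P[:,2]>.13)&(P[:,2]<.29)
    print('lid slope deg',np.degrees(np.arctan(-np.polyfit(L[m,0],P[m,2],1)[0])))
s=env.get_state();print(s['ee_pos'],s['wrist_force'],s['finger_gap'],s['grasp_force'],abs(s['dq']).max())
E
```

```text
lid slope deg 48.71665199391955
lid slope deg 48.749421189161936
lid slope deg 48.75201332286952
[0.56428549 0.13938942 0.32307415] [-5.5193278   1.3014194   4.81999306] 0.12940625524127658 20.00114232301712 0.0014314631608124747
```

```bash
python3 -c "
from cell import ticket
print(ticket.hand_in())"
```

```text
the job is handed in; nothing more can be done
None
```

I turned the selector to the round dot and handed the job in with the fingers holding the lid steady at about 48.7° (target 50° ± 8°); the bystanders showed no visible movement in the last pictures, and the hand-in gave no verdict.

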